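# Open the strutted chest lid and put the left- and right-hand bracket away

## Task

Lift the lid of the red tool chest until the gas struts take over and hold it wide open on their own. Then put the two folded steel brackets away inside, standing on their feet on the bin floor: the left-hand one in the yellow bin and the right-hand one in the blue bin. Leave the lid open and everything else on the bench where it is.

Things in the scene. Friction and masses are not known exactly. Their poses are not given: they have to be found in the camera images.
- chest: red steel tool chest, fixed, 220 deep (x) x 370 wide (y), rim 90 high, walls and floor 4 thick. Origin: centre of its underside; its front is its own -x side. The lid, a pan 15 thick, is hinged along the rear rim. Two gas struts run inside the end walls at y = +-168, from 150 in front of the hinge up to the open lid near the hinge: when reaching in, keep to |y| < 157
- lid (a joint): lid angle, rad: 0 shut, 1.48 wide open (end stop, nearly upright). The lid weighs about 1.2 kg (varies). Let go below its balance point (which lies between about 0.6 and 0.85 rad, 34 to 49 degrees) it falls shut; above it the damped struts push it open by themselves (1 to 3 s) and hold it. Lifting takes 6 to 8 N upwards at the lip
- lid_lip (a point): middle of the rolled pull lip on the lid's front edge (moves with the lid): a round steel bar of 8 diameter, 330 long along the chest's y, on a 4 thick flange; it stands 28 in front of the chest, with free space under it. Shut, its underside is 92 above the bench. It lies 248 in front of the hinge and 4 above it, measured in the lid. Axes: the chest's when shut, turning with the lid
- lid_hinge (a point): middle of the lid's hinge line at the rear rim of the chest, 92 above the bench; the line runs along the chest's y axis. Fixed to the chest
- bin_yellow: yellow plastic bin for the left-hand bracket, fixed in the chest on either its left or right side, 185 (x) x 130 (y) x 60 high, walls and floor 4 thick. Origin: centre of its underside, 4 above the bench; axes parallel to the chest's
- bin_blue: blue plastic bin for the right-hand bracket, the same size as the yellow one, beside it in the chest; origin likewise
- bracket_left: left-hand sheet-steel bracket standing on its foot: U channel open upwards and at both ends, 60 long (x), 36 wide over the walls (y), 45 high, 3 thick, 0.19 kg. An ear (to y = 36, from 8 to 45 high) is bent outwards at the +x end of the +y wall. Facing the wall with the ear, foot down, the ear is at your left: hence left-hand. Origin: centre of the foot's underside. Any yaw; grip across the walls
- bracket_right: right-hand sheet-steel bracket standing on its foot: U channel open upwards and at both ends, 60 long (x), 36 wide over the walls (y), 45 high, 3 thick, 0.19 kg. An ear (to y = 36, from 8 to 45 high) is bent outwards at the -x end of the +y wall. Facing the wall with the ear, foot down, the ear is at your right: hence right-hand. Origin: centre of the foot's underside. Any yaw; grip across the walls
- mat: green painted sheet laid flat on the bench, fixed, 290 (x) x 420 (y) x 3 thick; the brackets and four bystanders stand on it in two rows of three, in any order. It lies on one side and the chest on the other. Origin: on its underside, 140 behind (+x of) its centre
- bit_case: orange and black drill-bit case lying flat, 72 x 44 x 33 high; bystander on the green mat. Origin: centre of its underside
- tape_measure: yellow and black pocket tape measure standing on edge, 68 x 36 x 63 high; bystander on the green mat. Origin: centre of its underside
- rivet_tin: round tin with a blue band, 64 diameter, 50 high; bystander on the green mat. Origin: centre of its underside
- plate_lifter: round wooden hand pad 76 diameter, 16 thick, with a black bow handle along its x axis, 63 high in all; bystander on the green mat. Origin: centre of its underside
- spray_can: spray can with a green label and white cap, 62 diameter, 150 high; bystander standing in front of one half of the chest's lip. Origin: centre of its underside
- calculator: flat grey desk calculator, 92 x 132 x 16 high (132 along its y); bystander lying in front of the other half of the lip. Origin: centre of its underside
There are look-alikes about, which are no part of the job. What is shaped like the bracket_left but purple is not meant.

How it is judged:
On the way:
1. the lid stands wide open on its struts, untouched (value of joint lid above 1.38 rad and contact force between each of the arm, the fingers and lid below 0.3 N), for 0.2 s.
At the end, for the whole second after the job is handed in: Lid beyond 1.38 of 1.48 rad, held by its struts alone; the left-hand bracket in the yellow bin, the right-hand one in the blue bin, each upright within 0.12 rad, foot on the bin floor, origin within 80 mm (x) and 55 mm (y) of the bin centre, released and at rest (all of step 1 and x of bracket_left in the frame of bin_yellow between -0.08 and 0.08 m and y of bracket_left in the frame of bin_yellow between -0.055 and 0.055 m and z of bracket_left in the frame of bin_yellow between -0.002 and 0.01 m and angle between each of bracket_left, bracket_right's own z axis and vertical below 0.12 rad and linear speed of each of bracket_left, bracket_right below 0.03 m/s and x of bracket_right in the frame of bin_blue between -0.08 and 0.08 m and y of bracket_right in the frame of bin_blue between -0.055 and 0.055 m and z of bracket_right in the frame of bin_blue between -0.002 and 0.01 m); the robot touches nothing.
It fails at once if a thing among the brackets (tape measure, tin, plate lifter, bit case) is knocked over or shifted by more than 30 mm (distance of any of bit_case, tape_measure, rivet_tin, plate_lifter from where it was at the start of the episode above 0.03 m or angle between any of bit_case, tape_measure, rivet_tin, plate_lifter's own z axis and vertical above 0.4 rad).
It fails at once if the spray can or the calculator is knocked over or shifted by more than 30 mm (distance of any of spray_can, calculator from where it was at the start of the episode above 0.03 m or angle between any of spray_can, calculator's own z axis and vertical above 0.4 rad).
It also fails if it takes over 72 s, if anything falls off the work surface, if the arm or the gripper's body presses on something with over 40 N, if the wrist force passes 120 N, or if a joint passes its speed limit or range.

## Robot

A 7-joint arm with a two-finger parallel gripper is mounted at the origin on the work surface. World frame = base frame: x ahead of the robot, y to its left, z up, the work surface at z = 0. Lengths are in m, angles in rad, forces in N, time in s.
With the tool pointing down it reaches from about 0.425 to 0.925 m from the base axis. Payload 6.8 kg.
Tool frame: the origin (TCP) lies between the finger pads; the fingertips stand r.tcp_to_tips ahead of it and the grasp point (between the pads) lies 3 mm ahead of it (r.tcp_to_tips is the distance from the TCP to the fingertips, in m); z points along the fingers, y is the line along which they close (so a half turn about z gives the same grasp; the last joint's range is limited). The gripper opens to 85 mm and grips with 20 to 120 N. Pads are 22 mm wide; open, the fingers measure 114 mm over their backs; the gripper's body (76 mm by 85 mm) begins 54 mm behind the grasp point. The pads swing forward as they close: fully open they stand 13 mm farther back than shut.
Start: joints at [1.182, 0.477, 0.022, 1.555, -0.011, 1.109, -0.083], TCP at [0.187, -0.649, 0.253] pointing down, gripper open.
Joint ranges: [-2.96, 2.96], [-0.34, 2.1], [-1.41, 1.46], [0.24, 2.44], [-1.37, 4.51], [0.17, 1.92], [-2.96, 2.96]. Speed limits (rad/s): [2.39, 2.39, 3.14, 3.14, 3.14, 3.14, 3.14].

## Interface

Orientations are given as a rotation vector (axis times angle).
In Python, from bench import r gives the robot as it stands. The module is installed in compiled form; this text tells all that it offers.
- The arm moves only by the tool step_arm, never from a script. Its argument "moves" is a list of rows, each an object of numbers: "rx", "ry", "rz": the turn, a rotation vector about the tool's x, y, z in degrees; "dx", "dy", "dz": the shift along the tool's x, y, z in mm; "gripper": the opening, from -1 (shut) to 1 (fully open). In form: [{"rx": .., "ry": .., "rz": .., "dx": .., "dy": .., "dz": .., "gripper": ..}, ...]. A call has 1 to 20 rows; each row shifts and turns the commanded pose from where the row before left it, along the tool's axes as they then stand; what a row does not reach is not made up. A row lasts 1/8 s, in which the tool goes at most 62.5 mm and 10.7 degrees, less where a joint would pass 70% of its speed; a pose out of reach is approached as far as the arm can. A call is refused whole if a number of a shift passes 62.5 or a number of a turn 10.7, either way. A call with a gripper value outside its range is refused whole. The fingers move at their own pace and stop on an object; "grip_force" is the grip in N (left out, the last holds). Time passes only in rows, so rows that do not move let the fingers close. It gives the time, the measured TCP pose, the force, the opening and the grip force at its end, in the units of the state.
- r.get_obs(): the state, without advancing time (a new reading comes with each control period).
- r.grab_frame(name): name is "scene" or "top" or "wrist"; returns the picture (480x640x3 uint8, blue, green, red); there is no depth.
- r.camera_info(name): a dict with "mtx" (3x3 intrinsics, pixels), "D" ([k1, k2, p1, p2, k3] as OpenCV has them; the pictures are not rectified), "rvec" (rotation vector, rad) and "tvec" (3), from world to camera coordinates, as OpenCV has them. Camera axes: x right, y down, z forward; pixel columns grow to the right and rows downward; lengths in m; the calibration is good to about 2 mm. A picture is of the moment at which its call begins: read the wrist's pose just before it. camera_info takes no time and is no camera call; for the wrist camera it gives the pose at the moment of the call.
- r.hand_in(): hands the job in; it is judged then, once.
The state is a dict: "clock": time; "joints": joint angles; "qvel": joint speeds; "tau": joint torques, N m; "tcp_pos": TCP position; "orientation": TCP orientation; "contact_force": force on the tool from outside, world axes, zero at the start; "moment": the same for the moment, N m; "grip_width": finger opening in m; "gripper_force": force on a finger pad.
Only numpy, scipy, OpenCV 4.12 (cv2) and the standard library are available. Lean on these libraries where they do the work, as an engineer would, in place of code of your own. Each camera call takes 0.05 s, during which the arm holds its last target. There are 200 camera calls.

## Working session

There is one attempt and no reset: what is moved stays moved. The work goes in short steps, Python scripts to look and compute and a tool call to move; the robot and the scene stay as the last step left them, time stands still between calls to the robot, and variables do not carry over. Pictures are saved under pics/ and viewed, at most 12 in all, crops included, and the job is handed in when it is done.

Besides the shell and the picture viewer there is one more tool, called after ">>>" by a JSON object that holds its "fn" and its "kwargs", one argument or row to a line. step_arm: Moves the arm, as the interface text tells. Its arguments: {"type":"object","properties":{"moves":{"type":"array","items":{"type":"object","properties":{"rx":{"type":"number"},"ry":{"type":"number"},"rz":{"type":"number"},"dx":{"type":"number"},"dy":{"type":"number"},"dz":{"type":"number"},"gripper":{"type":"number"}}}},"grip_force":{"type":"number"}},"required":["moves"]}

```bash
mkdir -p pics; cat > h.py <<'E'
import numpy as np, cv2
from bench import r
def cam(n):
    c=r.camera_info(n); R=cv2.Rodrigues(np.array(c['rvec'],float))[0]
    return np.array(c['mtx'],float),np.array(c['D'],float),R,np.array(c['tvec'],float).ravel()
def rays(c,px):
    K,D,R,t=c; u=cv2.undistortPoints(np.array(px,float).reshape(-1,1,2),K,D).reshape(-1,2)
    d=np.c_[u,np.ones(len(u))]@R; return -R.T@t,d
def onz(c,px,z):
    o,d=rays(c,px); return o+d*((z-o[2])/d[:,2])[:,None]
def proj(c,P):
    K,D,R,t=c; return cv2.projectPoints(np.array(P,float).reshape(-1,3),cv2.Rodrigues(R)[0],t,K,D)[0].reshape(-1,2)
def tri(c1,p1,c2,p2):
    o1,d1=rays(c1,p1);o2,d2=rays(c2,p2);d1=d1[0];d2=d2[0]
    s=np.linalg.lstsq(np.c_[d1,-d2],o2-o1,rcond=None)[0]
    a=o1+s[0]*d1;b=o2+s[1]*d2; return (a+b)/2,np.linalg.norm(a-b)
E
python3 - <<'E'
from h import *
for n in('top','scene'):
    cv2.imwrite(f'pics/{n}0.png',r.grab_frame(n)); c=cam(n); print(n,-c[2].T@c[3],c[2][2])
print(r.get_obs(),r.tcp_to_tips)
E
```

```text
top [ 0.48693513 -0.02064951  1.246804  ] [ 0.08676253  0.00316261 -0.996224  ]
scene [1.09293773 0.59960536 1.42105898] [-0.33309479 -0.40018945 -0.85375422]
{'clock': 0.1, 'joints': array([ 1.18188348,  0.47773866,  0.02237661,  1.55631503, -0.01150036,
        1.10931232, -0.08308442]), 'qvel': array([ 0.00155416, -0.00428823,  0.00172628, -0.00277215,  0.00047461,
        0.0005234 ,  0.00145667]), 'tau': array([ 5.49113494e-03, -5.97755706e+01,  1.61408722e+00, -2.81952381e+01,
        1.28305564e-02,  5.08249053e-03, -1.09778750e-05]), 'tcp_pos': array([ 0.18690669, -0.64810394,  0.2524252 ]), 'orientation': array([-3.10908725e+00, -4.39436221e-01,  5.70179098e-04]), 'contact_force': array([ 0.40106277,  0.17121686, -0.40635403]), 'moment': array([-0.02480303,  0.00466147, -0.03562035]), 'gripper_force': 0.0, 'grip_width': 0.0854385582176491} 0.022
```

View pics/top0.png

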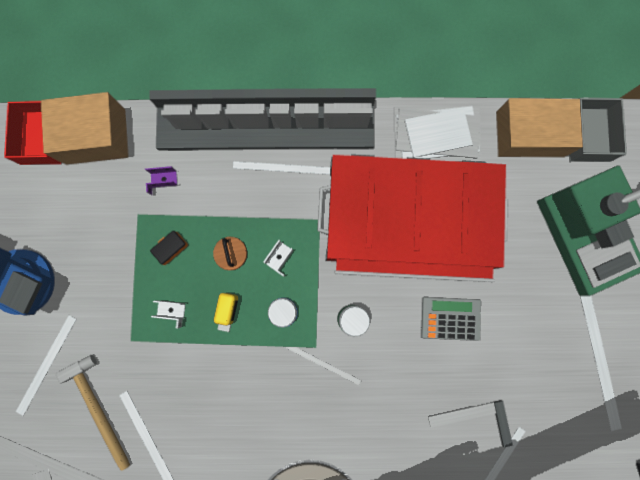

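View pics/scene0.png

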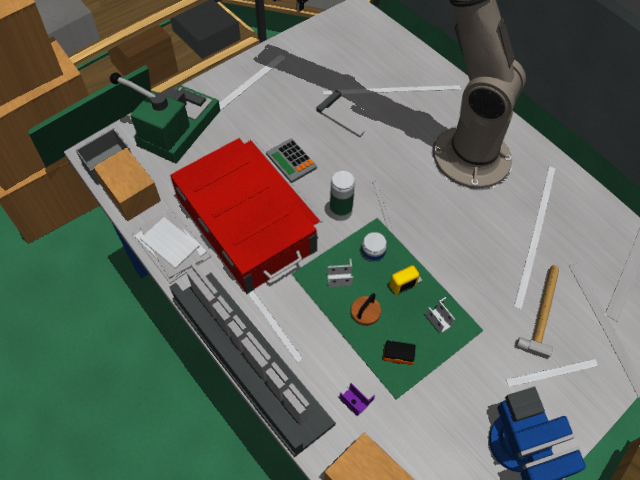

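Top view: red chest on the right (lid 330-506, 156-278), lip at row ~272, spray can at (355,320), calculator at (451,318). The mat is on the left, with grey brackets at (279,257) and (169,311). The purple look-alike at (162,179) is off the mat. I'll confirm handedness in one enlarged crop and compute the first estimates.

```bash
python3 - <<'E'
from h import *
T=cv2.imread('pics/top0.png');S=cv2.imread('pics/scene0.png')
f=lambda I,x,y:cv2.resize(I[y-24:y+24,x-32:x+32],(400,300),interpolation=cv2.INTER_CUBIC)
cv2.imwrite('pics/crop.png',np.vstack([np.hstack([f(T,279,257),f(T,169,311)]),np.hstack([f(S,340,272),f(S,440,315)])]))
for n,I in(('top',T),('scene',S)):
    c=cam(n);b=I.astype(int)
    m=((b[...,2]>110)&(b[...,1]<60)&(b[...,0]<60)).astype(np.uint8)
    k,l,st,ce=cv2.connectedComponentsWithStats(m)
    i=1+np.argmax(st[1:,4]); cn=cv2.findContours((l==i).astype(np.uint8),0,1)[0][0]
    ap=cv2.approxPolyDP(cn,4,True).reshape(-1,2)
    print(n,'lid');print(np.c_[ap,onz(c,ap,.105).round(3)])
c=cam('top')
for nm,p,z in(('spray',(355,318),.15),('calc',(451,318),.016),('tin',(282,313),.053),('lifter',(230,253),.02),('tape',(226,309),.066),('bL?',(169,311),.006),('bR?',(279,257),.006),('case',(169,247),.036)):print(nm,onz(c,[p],z).round(3))
E
```

```text
top lid
[[ 3.33e+02  1.56e+02  7.82e-01 -5.30e-02  1.05e-01]
 [ 3.27e+02  2.57e+02  5.67e-01 -3.90e-02  1.05e-01]
 [ 3.36e+02  2.59e+02  5.63e-01 -5.80e-02  1.05e-01]
 [ 3.37e+02  2.69e+02  5.42e-01 -6.00e-02  1.05e-01]
 [ 4.91e+02  2.77e+02  5.24e-01 -3.81e-01  1.05e-01]
 [ 4.91e+02  2.69e+02  5.40e-01 -3.81e-01  1.05e-01]
 [ 5.02e+02  2.66e+02  5.47e-01 -4.05e-01  1.05e-01]
 [ 5.04e+02  1.65e+02  7.62e-01 -4.17e-01  1.05e-01]]
scene lid
[[ 2.37e+02  1.39e+02  5.51e-01 -4.09e-01  1.05e-01]
 [ 1.71e+02  1.76e+02  7.64e-01 -4.16e-01  1.05e-01]
 [ 2.43e+02  2.73e+02  7.82e-01 -5.40e-02  1.05e-01]
 [ 3.13e+02  2.31e+02  5.76e-01 -4.10e-02  1.05e-01]
 [ 3.18e+02  2.19e+02  5.44e-01 -6.20e-02  1.05e-01]
 [ 2.51e+02  1.41e+02  5.25e-01 -3.78e-01  1.05e-01]]
spray [[ 0.443 -0.093  0.15 ]]
calc [[ 0.436 -0.316  0.016]]
tin [[0.45  0.058 0.053]]
lifter [[0.583 0.177 0.02 ]]
tape [[0.459 0.177 0.066]]
bL? [[0.454 0.316 0.006]]
bR? [[0.575 0.068 0.006]]
case [[0.596 0.311 0.036]]
```

View pics/crop.png

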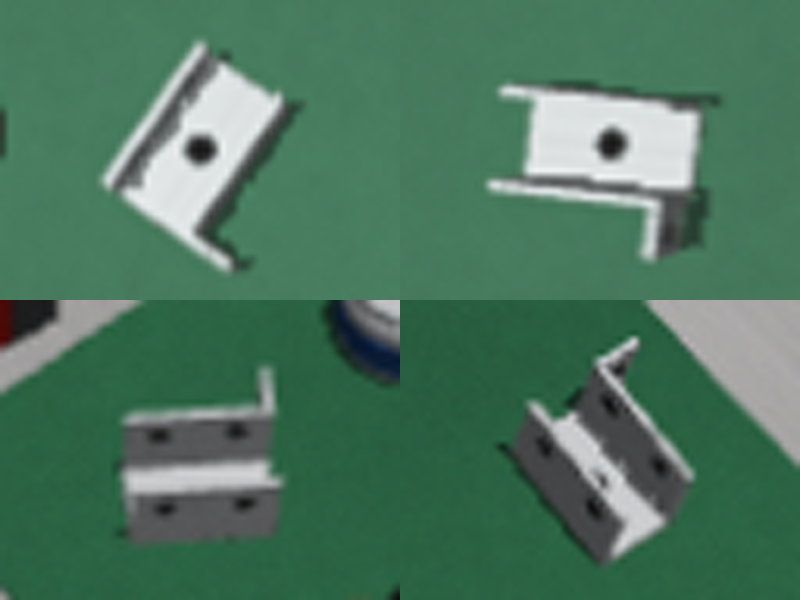

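The crop shows A at top (279,257): its ear is on the lower-right wall, at the lower-left end. Facing that wall the ear is on the left, so A is bracket_left. B at (169,311) has its ear on the lower wall at the right-hand end, so it is bracket_right. The purple one at (162,179) is the decoy. Next I triangulate the lip and work out the first move.

```bash
cat >> h.py <<'E'
from scipy.spatial.transform import Rotation as Ro
def toolR(yaw,pitch):  # heading of tool x (deg); pitch below horizontal, 90=down
    R=Ro.from_euler('z',yaw,degrees=True)*Ro.from_euler('x',180,degrees=True)
    return R*Ro.from_euler('y',90-pitch,degrees=True)
def cur():
    o=r.get_obs(); return o['tcp_pos'],Ro.from_rotvec(o['orientation']),o
def to(p,R,frm=None):
    "total turn (deg, tool) then total shift (mm, tool AFTER turn)"
    q,C=(cur()[:2] if frm is None else frm)
    rv=(C.inv()*R).as_rotvec(degrees=True); s=R.inv().apply(np.array(p)-q)*1000
    print('turn',rv.round(1),'shift after turn',s.round(1),'before',C.inv().apply(np.array(p)-q).__mul__(1000).round(1))
E
python3 - <<'E'
from h import *
t,s=cam('top'),cam('scene')
for a,b in(((337,269),(318,219)),((491,277),(251,141)),((333,156),(243,273)),((504,165),(171,176))):
    print(tri(t,a,s,b))
print(onz(t,[(337,270),(491,278)],.096))
to((.36,-.38,.25),toolR(45,40)); 
C=cur()[1]; print(C.as_matrix().round(2)); print((C.inv()*toolR(45,90)).as_rotvec(degrees=True))
E
```

```text
(array([ 0.54298692, -0.0604111 ,  0.10543646]), np.float64(0.0023735614079460504))
(array([ 0.52368561, -0.38195493,  0.10043936]), np.float64(0.0007490279239825755))
(array([ 0.78194121, -0.05343925,  0.10556339]), np.float64(0.0013352785351981287))
(array([ 0.76262952, -0.41831615,  0.10163196]), np.float64(0.0006990184681676577))
[[ 0.54050556 -0.05987971  0.096     ]
 [ 0.52197791 -0.38358854  0.096     ]]
turn [ 12.5  48.9 -27.1] shift after turn [198.7 -67.2 240.5] before [ 240.6 -209.6    2.7]
[[ 0.96  0.28 -0.  ]
 [ 0.28 -0.96  0.  ]
 [-0.   -0.   -1.  ]]
[-9.38680628e-02 -1.61180113e-02 -2.89102780e+01]
```

>>> {"fn": "step_arm", "kwargs": {
  "moves": [
    {"dx":24,"dy":-21,"gripper":-1},
    {"dx":40,"dy":-35},
    {"dx":40,"dy":-35},
    {"dx":40,"dy":-35},
    {"dx":40,"dy":-35},
    {"dx":36,"dy":-31},
    {"dx":20,"dy":-18},
    {"rz":-9.7},
    {"rz":-9.7},
    {"rz":-9.6},
    {"ry":10},
    {"ry":10},
    {"ry":10},
    {"ry":10},
    {"ry":10},
    {},
    {}
  ],
  "grip_force": 40
}}

```text
invalid input at $.moves[0]: expected keys rx, ry, rz, dx, dy, dz, gripper
```

>>> {"fn": "step_arm", "kwargs": {
  "moves": [
    {"rx":0,"ry":0,"rz":0,"dx":24,"dy":-21,"dz":0,"gripper":-1},
    {"rx":0,"ry":0,"rz":0,"dx":40,"dy":-35,"dz":0,"gripper":-1},
    {"rx":0,"ry":0,"rz":0,"dx":40,"dy":-35,"dz":0,"gripper":-1},
    {"rx":0,"ry":0,"rz":0,"dx":40,"dy":-35,"dz":0,"gripper":-1},
    {"rx":0,"ry":0,"rz":0,"dx":40,"dy":-35,"dz":0,"gripper":-1},
    {"rx":0,"ry":0,"rz":0,"dx":36,"dy":-31,"dz":0,"gripper":-1},
    {"rx":0,"ry":0,"rz":0,"dx":20,"dy":-18,"dz":0,"gripper":-1},
    {"rx":0,"ry":0,"rz":-9.7,"dx":0,"dy":0,"dz":0,"gripper":-1},
    {"rx":0,"ry":0,"rz":-9.7,"dx":0,"dy":0,"dz":0,"gripper":-1},
    {"rx":0,"ry":0,"rz":-9.6,"dx":0,"dy":0,"dz":0,"gripper":-1},
    {"rx":0,"ry":10,"rz":0,"dx":0,"dy":0,"dz":0,"gripper":-1},
    {"rx":0,"ry":10,"rz":0,"dx":0,"dy":0,"dz":0,"gripper":-1},
    {"rx":0,"ry":10,"rz":0,"dx":0,"dy":0,"dz":0,"gripper":-1},
    {"rx":0,"ry":10,"rz":0,"dx":0,"dy":0,"dz":0,"gripper":-1},
    {"rx":0,"ry":10,"rz":0,"dx":0,"dy":0,"dz":0,"gripper":-1},
    {"rx":0,"ry":0,"rz":0,"dx":0,"dy":0,"dz":0,"gripper":-1}
  ],
  "grip_force": 40
}}

```text
clock: 2.1
tcp_pos: [0.357, -0.3816, 0.2506]
orientation: [-2.391, -0.982, -1.112]
contact_force: [0.1, 0.0, -0.1]
grip_width: -0.0001
gripper_force: 0.0
```

```bash
python3 - <<'E'
from h import *
p,C,o=cur(); print(p,o['joints'].round(2),o['grip_width'],o['clock'],C.as_matrix().round(2))
# hook target: finger axis 15mm below bar contact, bar crossing 5mm ahead of TCP
for pit in(40,):
    R=toolR(45,pit); z=R.as_matrix()[:,2]; x=R.as_matrix()[:,0]
    bar=np.array([.536,-.215,.096])
    print(z,x)
    # normal: perpendicular to bar dir & finger
    bd=np.array([.057,.998,0]);n=np.cross(bd,z);n/=np.linalg.norm(n);n*=-np.sign(n[2])
    for d in(.035,.017):
        P=bar+n*d-z*.005; print(d,P); to(P,R)
E
```

```text
[ 0.35701211 -0.38160175  0.25061428] [ 1.35  0.47 -0.28  1.87 -0.75  1.24  0.69] -0.00012840823590753908 2.1 [[ 0.46  0.7   0.54]
 [ 0.45 -0.71  0.54]
 [ 0.77 -0.01 -0.64]]
[ 0.54167522  0.54167522 -0.64278761] [0.45451948 0.45451948 0.76604444]
0.035 [ 0.5059161  -0.21614484  0.07746225]
turn [-0.  -0.  -0.4] shift after turn [ 10.2 -11.7 281.6] before [ 10.1 -11.6 281.6]
0.017 [ 0.51999494 -0.21694895  0.08864883]
turn [-0.  -0.  -0.4] shift after turn [ 24.8  -1.2 281.6] before [ 24.8  -1.1 281.6]
```

>>> {"fn": "step_arm", "kwargs": {
  "moves": [
    {"rx":0,"ry":0,"rz":0,"dx":5,"dy":-6,"dz":30,"gripper":-1},
    {"rx":0,"ry":0,"rz":0,"dx":5,"dy":-6,"dz":50,"gripper":-1},
    {"rx":0,"ry":0,"rz":0,"dx":0,"dy":0,"dz":50,"gripper":-1},
    {"rx":0,"ry":0,"rz":0,"dx":0,"dy":0,"dz":50,"gripper":-1},
    {"rx":0,"ry":0,"rz":0,"dx":0,"dy":0,"dz":42,"gripper":-1},
    {"rx":0,"ry":0,"rz":0,"dx":0,"dy":0,"dz":35,"gripper":-1},
    {"rx":0,"ry":0,"rz":0,"dx":0,"dy":0,"dz":25,"gripper":-1},
    {"rx":0,"ry":0,"rz":0,"dx":0,"dy":0,"dz":0,"gripper":-1}
  ]
}}

```text
clock: 3.1
tcp_pos: [0.5091, -0.2115, 0.0801]
orientation: [-2.385, -0.998, -1.112]
contact_force: [-0.4, 0.5, -0.2]
grip_width: 0.0001
gripper_force: 0.0
```

```bash
python3 - <<'E'
from h import *
I=r.grab_frame('scene'); cv2.imwrite('pics/s1.png',cv2.resize(I[80:280,140:400],(780,600),interpolation=cv2.INTER_CUBIC))
E
```

```text
(no output)
```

View pics/s1.png

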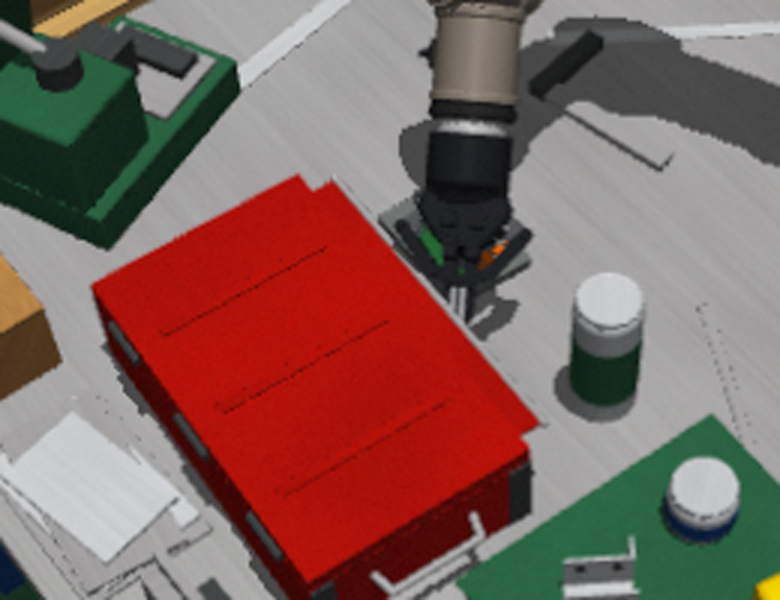

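```bash
python3 - <<'E'
from h import *
p,C,o=cur(); 
ex=np.array([.9984,-.057,0]);ez=np.array([0,0,1.]);bd=np.array([.057,.9984,0])
bar0=np.array([.536,-.2115,.096]); H=bar0+.248*ex-.004*ez
P,R=p,C
for i,th in enumerate([-2,0,4,8,12,16,20,24,28,32,36,40,44,48,52,56,59]):
    t=np.radians(th); bar=H-.248*(np.cos(t)*ex-np.sin(t)*ez)+.004*(np.sin(t)*ex+np.cos(t)*ez)
    pit=40+max(0,th-20)*.36
    R2=toolR(45.4,pit); z=R2.as_matrix()[:,2]; n=np.cross(bd,z);n/=np.linalg.norm(n);n*=-np.sign(n[2])
    P2=bar+n*.016-z*.006
    print(th,'ry',((R.inv()*R2).as_rotvec(degrees=True))[1].round(1),'d',(R.inv().apply(P2-P)*1000).round(0),P2.round(3)); P,R=P2,R2
E
```

```text
-2 ry 0.1 d [6. 9. 5.] [ 0.52  -0.214  0.081]
0 ry 0.0 d [ 7. -0. -6.] [ 0.52  -0.214  0.09 ]
4 ry 0.0 d [ 14.   1. -11.] [ 0.521 -0.214  0.107]
8 ry 0.0 d [ 14.   2. -10.] [ 0.523 -0.214  0.124]
12 ry 0.0 d [14.  2. -9.] [ 0.526 -0.214  0.141]
16 ry 0.0 d [15.  3. -8.] [ 0.531 -0.215  0.158]
20 ry 0.0 d [15.  4. -8.] [ 0.537 -0.215  0.175]
24 ry -1.4 d [15.  5. -7.] [ 0.543 -0.215  0.191]
28 ry -1.4 d [15.  6. -7.] [ 0.551 -0.216  0.207]
32 ry -1.4 d [15.  7. -6.] [ 0.559 -0.216  0.222]
36 ry -1.4 d [15.  7. -6.] [ 0.569 -0.217  0.237]
40 ry -1.4 d [15.  8. -5.] [ 0.58  -0.217  0.251]
44 ry -1.4 d [15.  9. -4.] [ 0.592 -0.218  0.264]
48 ry -1.4 d [14.  9. -4.] [ 0.604 -0.218  0.276]
52 ry -1.4 d [14. 10. -3.] [ 0.618 -0.219  0.287]
56 ry -1.4 d [14. 11. -2.] [ 0.632 -0.22   0.297]
59 ry -1.1 d [10.  8. -1.] [ 0.643 -0.22   0.305]
```

>>> {"fn": "step_arm", "kwargs": {
  "moves": [
    {"rx":0,"ry":0,"rz":0,"dx":6,"dy":9,"dz":5,"gripper":-1},
    {"rx":0,"ry":0,"rz":0,"dx":7,"dy":0,"dz":-6,"gripper":-1},
    {"rx":0,"ry":0,"rz":0,"dx":14,"dy":1,"dz":-11,"gripper":-1},
    {"rx":0,"ry":0,"rz":0,"dx":14,"dy":2,"dz":-10,"gripper":-1},
    {"rx":0,"ry":0,"rz":0,"dx":14,"dy":2,"dz":-9,"gripper":-1}
  ]
}}

```text
clock: 3.78
tcp_pos: [0.5224, -0.2157, 0.1409]
orientation: [-2.39, -0.991, -1.106]
contact_force: [-8.8, 2.0, -3.2]
grip_width: 0.0003
gripper_force: 5.4
```

>>> {"fn": "step_arm", "kwargs": {
  "moves": [
    {"rx":0,"ry":0,"rz":0,"dx":15,"dy":3,"dz":-8,"gripper":-1},
    {"rx":0,"ry":0,"rz":0,"dx":15,"dy":4,"dz":-8,"gripper":-1},
    {"rx":0,"ry":-1.4,"rz":0,"dx":15,"dy":5,"dz":-7,"gripper":-1},
    {"rx":0,"ry":-1.4,"rz":0,"dx":15,"dy":6,"dz":-7,"gripper":-1}
  ]
}}

```text
clock: 4.28
tcp_pos: [0.5487, -0.2176, 0.2076]
orientation: [-2.429, -1.008, -1.056]
contact_force: [-2.4, 1.1, -1.4]
grip_width: 0.0003
gripper_force: 1.6
```

```bash
python3 - <<'E'
from h import *
I=r.grab_frame('scene'); cv2.imwrite('pics/s2.png',cv2.resize(I[40:280,100:400],(750,600)))
E
```

```text
(no output)
```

View pics/s2.png

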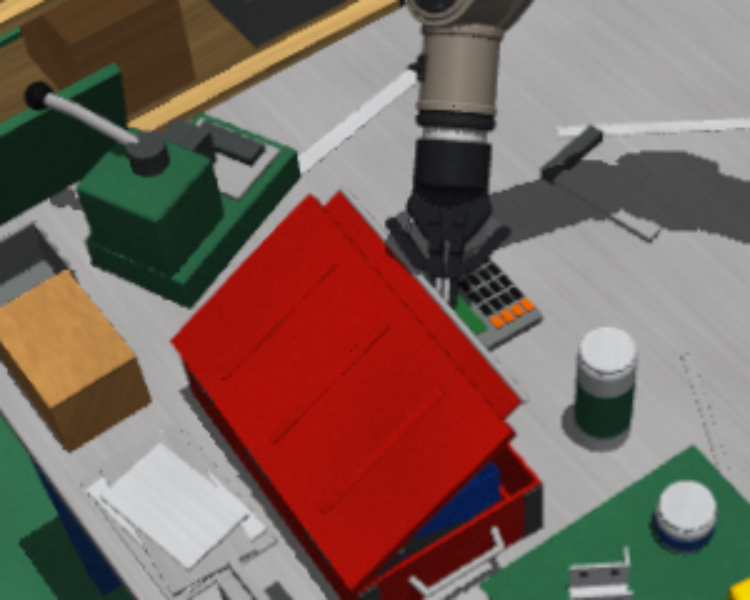

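Lid is lifted about 28°, with the finger still under the lip at crop (443,290). The blue bin is on the mat (+y) side. I keep lifting.

>>> {"fn": "step_arm", "kwargs": {
  "moves": [
    {"rx":0,"ry":-1.4,"rz":0,"dx":15,"dy":7,"dz":-6,"gripper":-1},
    {"rx":0,"ry":-1.4,"rz":0,"dx":15,"dy":7,"dz":-6,"gripper":-1},
    {"rx":0,"ry":-1.4,"rz":0,"dx":15,"dy":8,"dz":-5,"gripper":-1},
    {"rx":0,"ry":-1.4,"rz":0,"dx":15,"dy":9,"dz":-4,"gripper":-1},
    {"rx":0,"ry":-1.4,"rz":0,"dx":14,"dy":9,"dz":-4,"gripper":-1},
    {"rx":0,"ry":-1.4,"rz":0,"dx":14,"dy":10,"dz":-3,"gripper":-1},
    {"rx":0,"ry":-1.4,"rz":0,"dx":14,"dy":11,"dz":-2,"gripper":-1},
    {"rx":0,"ry":-1.1,"rz":0,"dx":10,"dy":8,"dz":-1,"gripper":-1},
    {"rx":0,"ry":0,"rz":0,"dx":0,"dy":0,"dz":0,"gripper":-1},
    {"rx":0,"ry":0,"rz":0,"dx":0,"dy":0,"dz":0,"gripper":-1}
  ]
}}

```text
clock: 5.58
tcp_pos: [0.6414, -0.2234, 0.3048]
orientation: [-2.566, -1.064, -0.841]
contact_force: [-0.2, -0.6, 0.3]
grip_width: 0.0003
gripper_force: 0.0
```

```bash
python3 - <<'E'
from h import *
I=r.grab_frame('scene'); cv2.imwrite('pics/s3.png',cv2.resize(I[20:280,100:400],(692,600)))
# A approach: above bracket A via retreat
p,C,o=cur(); print(p,o['joints'].round(2),C.as_matrix().round(2))
to((.50,-.22,.36),toolR(45,90)); 
E
```

```text
[ 0.64120419 -0.22347732  0.30453188] [ 0.72  0.42 -0.29  1.68 -0.61  0.94  0.01] [[ 0.57  0.71  0.42]
 [ 0.57 -0.71  0.42]
 [ 0.59 -0.   -0.81]]
turn [ -0.  -36.3   0. ] shift after turn [ -97.4 -102.3  -55.5] before [ -45.7 -102.4 -102.3]
```

View pics/s3.png

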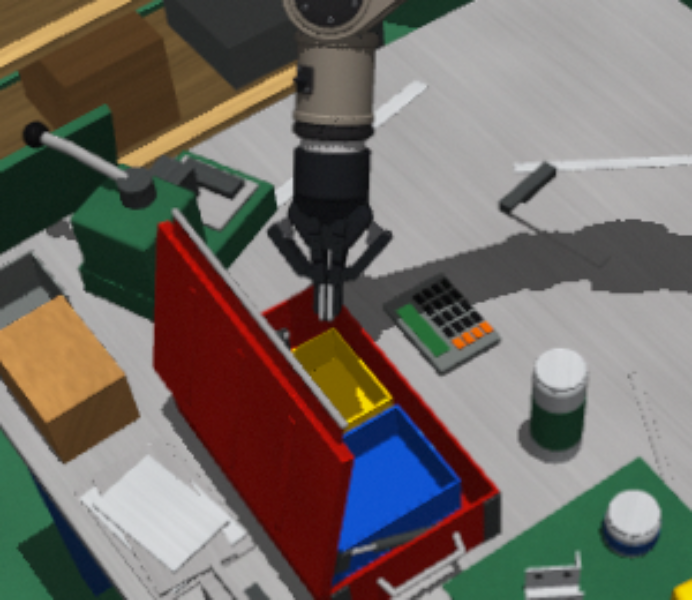

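Lid swung fully open on its own and the finger is clear at crop (325,305). The yellow bin is on the -y side at (340,375) and the blue on the +y side at (400,470). I retreat and go above bracket A.

```bash
cat >> h.py <<'E'
def plan(p0,yaw0,p1,yaw1,N):
    "tool-down rows: yaw of tool x; shift in axes at mid-turn"
    d=(np.array(p1)-np.array(p0))*1000/N; w=(yaw1-yaw0)/N
    for k in range(N):
        a=np.radians(yaw0+w*(k+.5)); print('rz %.1f d %.0f %.0f %.0f'%(-w,d[0]*np.cos(a)+d[1]*np.sin(a),d[0]*np.sin(a)-d[1]*np.cos(a),-d[2]))
E
python3 -c "
from h import *
plan((.590,-.275,.405),45,(.56,.05,.30),146,10)"
```

```text
rz -10.1 d 23 -23 11
rz -10.1 d 27 -19 11
rz -10.1 d 30 -14 11
rz -10.1 d 32 -8 11
rz -10.1 d 33 -3 11
rz -10.1 d 32 3 11
rz -10.1 d 31 9 11
rz -10.1 d 29 14 11
rz -10.1 d 27 19 11
rz -10.1 d 23 23 11
```

>>> {"fn": "step_arm", "kwargs": {
  "moves": [
    {"rx":0,"ry":0,"rz":0,"dx":0,"dy":0,"dz":-30,"gripper":-1},
    {"rx":0,"ry":0,"rz":0,"dx":0,"dy":0,"dz":-50,"gripper":-1},
    {"rx":0,"ry":-9,"rz":0,"dx":0,"dy":0,"dz":-44,"gripper":-1},
    {"rx":0,"ry":-9,"rz":0,"dx":0,"dy":0,"dz":0,"gripper":-1},
    {"rx":0,"ry":-9,"rz":0,"dx":0,"dy":0,"dz":0,"gripper":-1},
    {"rx":0,"ry":-9.3,"rz":0,"dx":0,"dy":0,"dz":0,"gripper":-1}
  ]
}}

```text
clock: 6.38
tcp_pos: [0.5893, -0.276, 0.4054]
orientation: [2.9, 1.2, -0.007]
contact_force: [-0.7, -0.6, -1.3]
grip_width: -0.0001
gripper_force: 0.0
```

>>> {"fn": "step_arm", "kwargs": {
  "moves": [
    {"rx":0,"ry":0,"rz":-10.1,"dx":23,"dy":-23,"dz":11,"gripper":1},
    {"rx":0,"ry":0,"rz":-10.1,"dx":27,"dy":-19,"dz":11,"gripper":1},
    {"rx":0,"ry":0,"rz":-10.1,"dx":30,"dy":-14,"dz":11,"gripper":1},
    {"rx":0,"ry":0,"rz":-10.1,"dx":32,"dy":-8,"dz":11,"gripper":1},
    {"rx":0,"ry":0,"rz":-10.1,"dx":33,"dy":-3,"dz":11,"gripper":1},
    {"rx":0,"ry":0,"rz":-10.1,"dx":32,"dy":3,"dz":11,"gripper":1},
    {"rx":0,"ry":0,"rz":-10.1,"dx":31,"dy":9,"dz":11,"gripper":1},
    {"rx":0,"ry":0,"rz":-10.1,"dx":29,"dy":14,"dz":11,"gripper":1},
    {"rx":0,"ry":0,"rz":-10.1,"dx":27,"dy":19,"dz":11,"gripper":1},
    {"rx":0,"ry":0,"rz":-10.1,"dx":23,"dy":23,"dz":11,"gripper":1},
    {"rx":0,"ry":0,"rz":0,"dx":0,"dy":0,"dz":0,"gripper":1},
    {"rx":0,"ry":0,"rz":0,"dx":0,"dy":0,"dz":0,"gripper":1}
  ]
}}

```text
clock: 7.88
tcp_pos: [0.5888, 0.0506, 0.2947]
orientation: [-0.92, -3.003, 0.001]
contact_force: [0.3, -0.3, 0.0]
grip_width: 0.0858
gripper_force: 0.0
```

```bash
python3 - <<'E'
from h import *
p,C,o=cur(); print(p,o['joints'].round(2),C.as_matrix().round(3),o['clock'])
c=cam('wrist'); W=r.grab_frame('wrist'); np.savez('w1.npz',*c); cv2.imwrite('pics/w1.png',W)
print(-c[2].T@c[3],c[2][2],proj(c,[.575,.068,.003]))
t=cam('top');T=r.grab_frame('top'); cv2.imwrite('pics/t1.png',T)
hsv=cv2.cvtColor(T,cv2.COLOR_BGR2HSV)
for nm,lo,hi,z in(('yellow',(22,120,80),(35,255,255),.064),('blue',(105,120,60),(125,255,255),.064)):
    m=cv2.inRange(hsv,lo,hi); k,l,st,ce=cv2.connectedComponentsWithStats(m)
    for i in range(1,k):
        if st[i,4]>300: print(nm,st[i],cv2.minAreaRect(np.argwhere(l==i)[:,::-1].astype(np.float32)), onz(t,[cv2.minAreaRect(np.argwhere(l==i)[:,::-1].astype(np.float32))[0]],z))
E
```

```text
[0.58878906 0.05063727 0.2946731 ] [ 0.26  0.36 -0.58  1.68  0.21  1.16  0.6 ] [[-0.828  0.56  -0.001]
 [ 0.56   0.828 -0.001]
 [ 0.    -0.001 -1.   ]] 7.875
[0.532413   0.08894213 0.41480718] [ 0.2220095  -0.15166946 -0.96317608] [[325.99386996 180.95335827]]
yellow [ 411  172   66   88 5368] ((443.9902038574219, 215.49961853027344), (63.14754104614258, 86.22784423828125), 2.2457425594329834) [[ 0.65942384 -0.29476311  0.064     ]]
yellow [214 293  24  32 542] ((225.1967315673828, 308.6949462890625), (18.94872283935547, 31.86444664001465), 12.26477336883545) [[0.45993608 0.17930052 0.064     ]]
blue [ 350  168   63   89 5146] ((381.4112854003906, 212.0396270751953), (60.508052825927734, 86.04914093017578), 2.4895529747009277) [[ 0.66748834 -0.1584329   0.064     ]]
blue [   0  250   54   63 1446] ((26.5, 281.0), (62.0, 53.0), 90.0) [[0.52004631 0.61833928 0.064     ]]
```

View pics/w1.png

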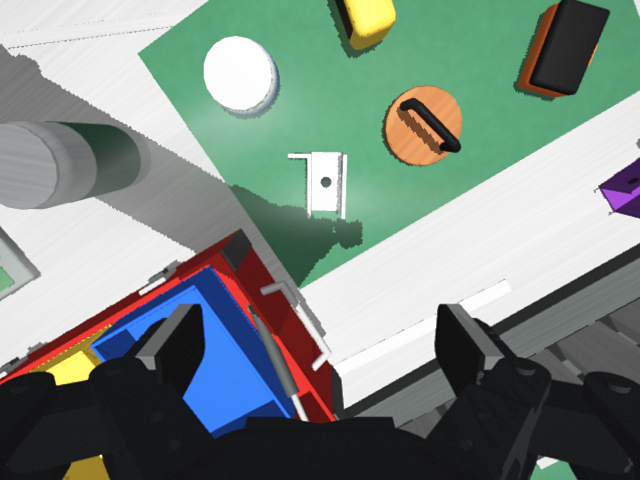

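View pics/t1.png

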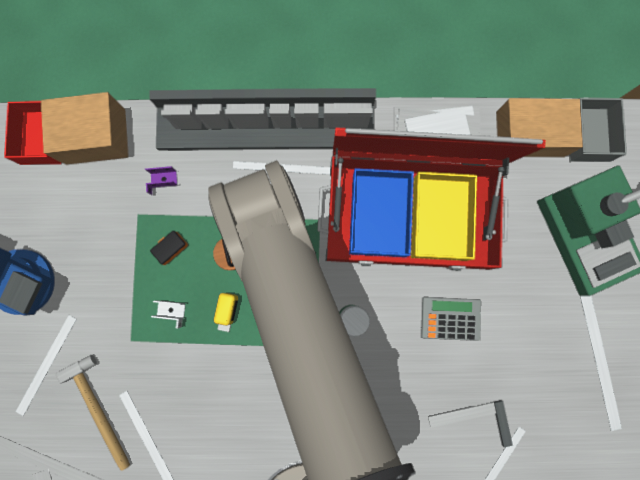

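Wrist view: bracket A, hole at (326,182), ear at (297,156), walls vertical in the image. Top view: blue bin (381,212), yellow bin (444,215), lid open.

```bash
python3 - <<'E'
from h import *
z=np.load('w1.npz');c=tuple(z[k] for k in('arr_0','arr_1','arr_2','arr_3'))
W=cv2.imread('pics/w1.png');T=cv2.imread('pics/top0.png');t=cam('top')
def dark(I,x,y,w=7):
    g=I[y-w:y+w+1,x-w:x+w+1].max(2).astype(float);m=np.clip(130-g,0,None);Y,X=np.mgrid[y-w:y+w+1,x-w:x+w+1];return (m*X).sum()/m.sum(),(m*Y).sum()/m.sum()
hw=dark(W,326,182);ht=dark(T,279,257,2);hb=dark(T,171,310,2);print(hw,ht,hb)
print('tri A',tri(c,hw,t,ht),'wrist@.006',onz(c,[hw],.006),'B top@.006',onz(t,[hb],.006))
g=cv2.cvtColor(W,cv2.COLOR_BGR2HSV)[140:235,280:360]; m=((g[...,1]<40)&(g[...,2]>185)).astype(np.uint8)
k,l,st,ce=cv2.connectedComponentsWithStats(m);print(st)
i=1+np.argmax(st[1:,4]);print(np.array([[np.where(l[y]==i)[0].min()+280,np.where(l[y]==i)[0].max()+280,y+140] for y in range(0,95,8) if (l[y]==i).any()]))
a=onz(c,[(346,154),(343,219)],.048);d=a[0]-a[1];print('wall',a,np.degrees(np.arctan2(d[1],d[0])))
a=onz(c,[(290,156),(309,156)],.048);print('ear',a)
E
```

```text
(np.float64(325.4900048756704), np.float64(181.04241833252073)) (np.float64(278.64090480678607), np.float64(256.45805843543826)) (np.float64(170.36525172754196), np.float64(309.59921026653507))
tri A (array([0.57464594, 0.06819371, 0.0123214 ]), np.float64(0.0016933029560739835)) wrist@.006 [[0.57447063 0.06766322 0.006     ]] B top@.006 [[0.45673723 0.31341465 0.006     ]]
[[   0    0   80   95 5485]
 [   8   12   53   64 1861]
 [  61   14    6   65  253]
 [  60   41    1    1    1]]
[[288 338 156]
 [307 337 164]
 [307 337 172]
 [307 337 180]
 [307 337 188]
 [307 337 196]
 [307 339 204]
 [307 310 212]]
wall [[0.56016976 0.09934261 0.048     ]
 [0.60991263 0.06356621 0.048     ]] 144.27530181374007
ear [[0.53265664 0.05546868 0.048     ]
 [0.54250019 0.07002559 0.048     ]]
```

>>> {"fn": "step_arm", "kwargs": {
  "moves": [
    {"rx":0,"ry":0,"rz":0,"dx":10,"dy":3,"dz":25,"gripper":1},
    {"rx":0,"ry":0,"rz":0,"dx":11.5,"dy":3,"dz":45,"gripper":1},
    {"rx":0,"ry":0,"rz":0,"dx":0,"dy":0,"dz":50,"gripper":1},
    {"rx":0,"ry":0,"rz":0,"dx":0,"dy":0,"dz":50,"gripper":1},
    {"rx":0,"ry":0,"rz":0,"dx":0,"dy":0,"dz":40,"gripper":1},
    {"rx":0,"ry":0,"rz":0,"dx":0,"dy":0,"dz":28,"gripper":1},
    {"rx":0,"ry":0,"rz":0,"dx":0,"dy":0,"dz":16,"gripper":1},
    {"rx":0,"ry":0,"rz":0,"dx":0,"dy":0,"dz":0,"gripper":1},
    {"rx":0,"ry":0,"rz":0,"dx":0,"dy":0,"dz":0,"gripper":-1},
    {"rx":0,"ry":0,"rz":0,"dx":0,"dy":0,"dz":0,"gripper":-1},
    {"rx":0,"ry":0,"rz":0,"dx":0,"dy":0,"dz":0,"gripper":-1},
    {"rx":0,"ry":0,"rz":0,"dx":0,"dy":0,"dz":0,"gripper":-1},
    {"rx":0,"ry":0,"rz":0,"dx":0,"dy":0,"dz":0,"gripper":-1},
    {"rx":0,"ry":0,"rz":0,"dx":0,"dy":0,"dz":0,"gripper":-1}
  ],
  "grip_force": 30
}}

```text
clock: 9.72
tcp_pos: [0.575, 0.069, 0.0419]
orientation: [0.916, 3.004, 0.0]
contact_force: [-0.4, -0.6, 6.0]
grip_width: 0.0354
gripper_force: 31.5
```

```bash
python3 -c "
from h import *
p,C,o=cur();x=C.as_matrix()[:,0];y=np.degrees(np.arctan2(x[1],x[0]));print(y)
plan((p[0],p[1],.25),y,(.65,-.292,.22),86.7,9)"
```

```text
146.0776091835174
rz 6.6 d -31 -27 3
rz 6.6 d -34 -23 3
rz 6.6 d -36 -19 3
rz 6.6 d -38 -15 3
rz 6.6 d -40 -10 3
rz 6.6 d -41 -6 3
rz 6.6 d -41 -1 3
rz 6.6 d -41 4 3
rz 6.6 d -40 8 3
```

>>> {"fn": "step_arm", "kwargs": {
  "moves": [
    {"rx":0,"ry":0,"rz":0,"dx":0,"dy":0,"dz":-8,"gripper":-1},
    {"rx":0,"ry":0,"rz":0,"dx":0,"dy":0,"dz":-30,"gripper":-1},
    {"rx":0,"ry":0,"rz":0,"dx":0,"dy":0,"dz":-50,"gripper":-1},
    {"rx":0,"ry":0,"rz":0,"dx":0,"dy":0,"dz":-50,"gripper":-1},
    {"rx":0,"ry":0,"rz":0,"dx":0,"dy":0,"dz":-45,"gripper":-1},
    {"rx":0,"ry":0,"rz":0,"dx":0,"dy":0,"dz":-25,"gripper":-1}
  ]
}}

```text
clock: 10.48
tcp_pos: [0.5749, 0.0694, 0.2518]
orientation: [0.915, 3.002, 0.002]
contact_force: [0.2, -0.1, -0.8]
grip_width: 0.0357
gripper_force: 30.6
```

>>> {"fn": "step_arm", "kwargs": {
  "moves": [
    {"rx":0,"ry":0,"rz":6.6,"dx":-31,"dy":-27,"dz":3,"gripper":-1},
    {"rx":0,"ry":0,"rz":6.6,"dx":-34,"dy":-23,"dz":3,"gripper":-1},
    {"rx":0,"ry":0,"rz":6.6,"dx":-36,"dy":-19,"dz":3,"gripper":-1},
    {"rx":0,"ry":0,"rz":6.6,"dx":-38,"dy":-15,"dz":3,"gripper":-1},
    {"rx":0,"ry":0,"rz":6.6,"dx":-40,"dy":-10,"dz":3,"gripper":-1},
    {"rx":0,"ry":0,"rz":6.6,"dx":-41,"dy":-6,"dz":3,"gripper":-1},
    {"rx":0,"ry":0,"rz":6.6,"dx":-41,"dy":-1,"dz":3,"gripper":-1},
    {"rx":0,"ry":0,"rz":6.6,"dx":-41,"dy":4,"dz":3,"gripper":-1},
    {"rx":0,"ry":0,"rz":6.6,"dx":-40,"dy":8,"dz":3,"gripper":-1},
    {"rx":0,"ry":0,"rz":0,"dx":0,"dy":0,"dz":0,"gripper":-1},
    {"rx":0,"ry":0,"rz":0,"dx":0,"dy":0,"dz":0,"gripper":-1}
  ]
}}

```text
clock: 11.85
tcp_pos: [0.6704, -0.2865, 0.2216]
orientation: [-2.282, -2.157, -0.001]
contact_force: [0.1, 0.9, -0.8]
grip_width: 0.0357
gripper_force: 30.6
```

```bash
python3 - <<'E'
from h import *
p,C,o=cur(); c=cam('wrist'); W=r.grab_frame('wrist')
print(p,C.as_matrix()[:,0],proj(c,[[.66,-.293,.064],[.65,-.292,.008]]))
hsv=cv2.cvtColor(W,cv2.COLOR_BGR2HSV); m=cv2.inRange(hsv,(22,120,80),(35,255,255))
k,l,st,ce=cv2.connectedComponentsWithStats(m)
print(st[st[:,4]>300]); cv2.imwrite('pics/w2.png',W)
E
```

```text
[ 0.6704198  -0.2865462   0.22163081] [0.05643966 0.99840508 0.00136491] [[306.08920378 240.01938729]
 [296.80902186 223.01958465]]
[[     0      0    640    480 283199]
 [   176    157    261    172  23969]]
```

View pics/w2.png

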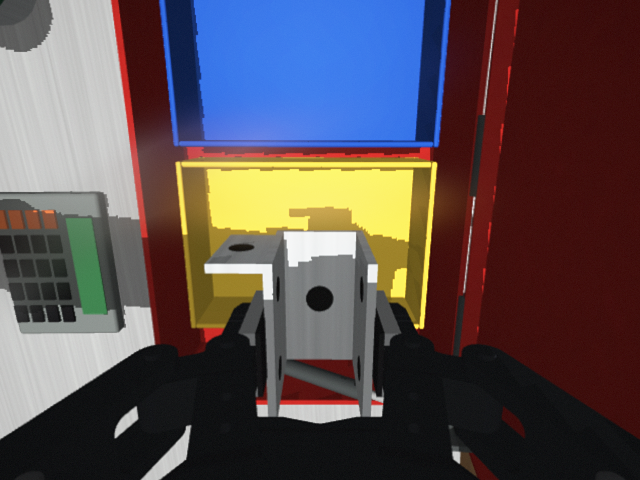

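Wrist view: yellow rim spans (178,163)-(436,328), confirming the bin centre at about (0.66,-0.294). The bracket hangs straight with its ear to the left. I lower and release.

>>> {"fn": "step_arm", "kwargs": {
  "moves": [
    {"rx":0,"ry":0,"rz":0,"dx":-4,"dy":-8,"dz":20,"gripper":-1},
    {"rx":0,"ry":0,"rz":0,"dx":-3,"dy":-7,"dz":40,"gripper":-1},
    {"rx":0,"ry":0,"rz":0,"dx":0,"dy":0,"dz":45,"gripper":-1},
    {"rx":0,"ry":0,"rz":0,"dx":0,"dy":0,"dz":35,"gripper":-1},
    {"rx":0,"ry":0,"rz":0,"dx":0,"dy":0,"dz":20,"gripper":-1},
    {"rx":0,"ry":0,"rz":0,"dx":0,"dy":0,"dz":10,"gripper":-1},
    {"rx":0,"ry":0,"rz":0,"dx":0,"dy":0,"dz":3,"gripper":-1},
    {"rx":0,"ry":0,"rz":0,"dx":0,"dy":0,"dz":0,"gripper":-1},
    {"rx":0,"ry":0,"rz":0,"dx":0,"dy":0,"dz":0,"gripper":-1}
  ]
}}

```text
clock: 13.02
tcp_pos: [0.6559, -0.2941, 0.0501]
orientation: [2.284, 2.155, 0.001]
contact_force: [-0.2, 0.5, -1.8]
grip_width: 0.0356
gripper_force: 30.6
```

>>> {"fn": "step_arm", "kwargs": {
  "moves": [
    {"rx":0,"ry":0,"rz":0,"dx":0,"dy":0,"dz":3,"gripper":-1},
    {"rx":0,"ry":0,"rz":0,"dx":0,"dy":0,"dz":0,"gripper":-1},
    {"rx":0,"ry":0,"rz":0,"dx":0,"dy":0,"dz":0,"gripper":0.3},
    {"rx":0,"ry":0,"rz":0,"dx":0,"dy":0,"dz":0,"gripper":0.7},
    {"rx":0,"ry":0,"rz":0,"dx":0,"dy":0,"dz":0,"gripper":0.7},
    {"rx":0,"ry":0,"rz":0,"dx":0,"dy":0,"dz":0,"gripper":0.7},
    {"rx":0,"ry":0,"rz":0,"dx":0,"dy":0,"dz":-15,"gripper":0.7},
    {"rx":0,"ry":0,"rz":0,"dx":0,"dy":0,"dz":-35,"gripper":0.7},
    {"rx":0,"ry":0,"rz":0,"dx":0,"dy":0,"dz":-50,"gripper":0.7},
    {"rx":0,"ry":0,"rz":0,"dx":0,"dy":0,"dz":-50,"gripper":0.7},
    {"rx":0,"ry":0,"rz":0,"dx":0,"dy":0,"dz":-40,"gripper":0.7},
    {"rx":0,"ry":0,"rz":0,"dx":0,"dy":0,"dz":-15,"gripper":0.7}
  ]
}}

```text
clock: 14.52
tcp_pos: [0.6565, -0.2941, 0.2554]
orientation: [2.281, 2.153, 0.004]
contact_force: [-0.1, -0.2, -0.4]
grip_width: 0.0726
gripper_force: 0.0
```

```bash
python3 - <<'E'
from h import *
p,C,o=cur(); print(p,o['contact_force'],o['grip_width'])
plan(p,86.8,(.46,.29,.28),83.8,12)
c=cam('wrist');W=r.grab_frame('wrist');cv2.imwrite('pics/w3.png',W)
E
```

```text
[ 0.65649393 -0.29408955  0.25539049] [-0.09361119 -0.23645721 -0.37135747] 0.0725610018340545
rz 0.2 d 48 -19 -2
rz 0.2 d 48 -19 -2
rz 0.2 d 47 -20 -2
rz 0.2 d 47 -20 -2
rz 0.2 d 47 -20 -2
rz 0.2 d 47 -20 -2
rz 0.2 d 47 -20 -2
rz 0.2 d 47 -21 -2
rz 0.2 d 47 -21 -2
rz 0.2 d 47 -21 -2
rz 0.2 d 47 -21 -2
rz 0.2 d 47 -21 -2
```

View pics/w3.png

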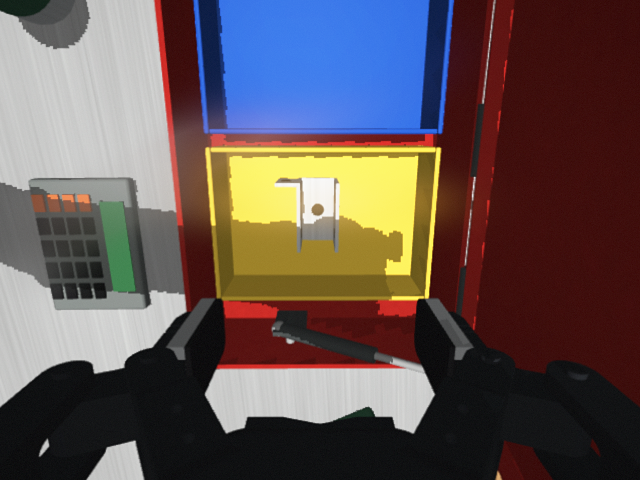

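The left bracket stands upright in the yellow bin, hole at (318,210). Now bracket B.

>>> {"fn": "step_arm", "kwargs": {
  "moves": [
    {"rx":0,"ry":0,"rz":0,"dx":24,"dy":-10,"dz":-1,"gripper":1},
    {"rx":0,"ry":0,"rz":0.3,"dx":47,"dy":-20,"dz":-2,"gripper":1},
    {"rx":0,"ry":0,"rz":0.3,"dx":47,"dy":-20,"dz":-2,"gripper":1},
    {"rx":0,"ry":0,"rz":0.3,"dx":47,"dy":-20,"dz":-2,"gripper":1},
    {"rx":0,"ry":0,"rz":0.3,"dx":47,"dy":-20,"dz":-2,"gripper":1},
    {"rx":0,"ry":0,"rz":0.3,"dx":47,"dy":-20,"dz":-2,"gripper":1},
    {"rx":0,"ry":0,"rz":0.3,"dx":47,"dy":-20,"dz":-2,"gripper":1},
    {"rx":0,"ry":0,"rz":0.3,"dx":47,"dy":-21,"dz":-2,"gripper":1},
    {"rx":0,"ry":0,"rz":0.3,"dx":47,"dy":-21,"dz":-2,"gripper":1},
    {"rx":0,"ry":0,"rz":0.3,"dx":47,"dy":-21,"dz":-2,"gripper":1},
    {"rx":0,"ry":0,"rz":0.3,"dx":47,"dy":-21,"dz":-2,"gripper":1},
    {"rx":0,"ry":0,"rz":0,"dx":40,"dy":-18,"dz":-2,"gripper":1},
    {"rx":0,"ry":0,"rz":0,"dx":20,"dy":-9,"dz":0,"gripper":1},
    {"rx":0,"ry":0,"rz":0,"dx":0,"dy":0,"dz":0,"gripper":1},
    {"rx":0,"ry":0,"rz":0,"dx":0,"dy":0,"dz":0,"gripper":1}
  ]
}}

```text
clock: 16.45
tcp_pos: [0.4615, 0.2769, 0.273]
orientation: [2.341, 2.094, -0.003]
contact_force: [-0.5, -0.7, 0.3]
grip_width: 0.0856
gripper_force: 0.0
```

```bash
python3 - <<'E'
from h import *
p,C,o=cur(); x=C.as_matrix()[:,0]; print(p,np.degrees(np.arctan2(x[1],x[0])),o['joints'].round(2),o['clock'])
c=cam('wrist');W=r.grab_frame('wrist');u,v=proj(c,[.457,.313,.006])[0].round().astype(int);print(u,v)
np.savez('w4.npz',*c); cv2.imwrite('pics/w4.png',W)
a=max(u-80,0);b=max(v-60,0);print(a,b); cv2.imwrite('pics/w4c.png',cv2.resize(W[b:b+120,a:a+160],(800,600),interpolation=cv2.INTER_CUBIC))
E
```

```text
[0.46147999 0.27691021 0.27297232] 83.61683182722052 [-0.23  0.28 -0.51  1.83  0.15  1.07 -0.91] 16.45
311 169
231 109
```

View pics/w4c.png

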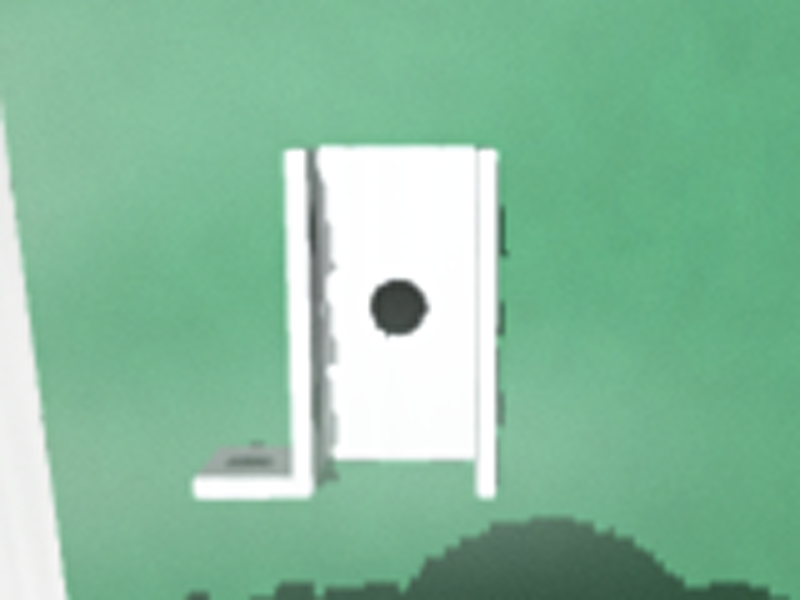

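Bracket B from close by: hole at crop (399,307), i.e. pixel (310.8,170.4). It is aligned with the tool, with the ear on the left wall at the lower end, so right-hand is confirmed.

```bash
python3 - <<'E'
from h import *
z=np.load('w4.npz');c=tuple(z[k] for k in('arr_0','arr_1','arr_2','arr_3'));t=cam('top')
print(onz(c,[(310.8,170.4)],.006),tri(c,(310.8,170.4),t,(170.4,309.6)))
P=onz(c,[(310.8,170.4)],.006)[0];P[2]=.042; p,C,o=cur(); print(C.inv().apply(P-p)*1000)
E
```

```text
[[0.45660504 0.311429   0.006     ]] (array([0.4568218 , 0.31189056, 0.01137296]), np.float64(8.876324522274836e-05))
[ 34.2864227   -8.82316155 231.12793127]
```

>>> {"fn": "step_arm", "kwargs": {
  "moves": [
    {"rx":0,"ry":0,"rz":0,"dx":15,"dy":-4,"dz":25,"gripper":1},
    {"rx":0,"ry":0,"rz":0,"dx":19,"dy":-5,"dz":45,"gripper":1},
    {"rx":0,"ry":0,"rz":0,"dx":0,"dy":0,"dz":50,"gripper":1},
    {"rx":0,"ry":0,"rz":0,"dx":0,"dy":0,"dz":48,"gripper":1},
    {"rx":0,"ry":0,"rz":0,"dx":0,"dy":0,"dz":35,"gripper":1},
    {"rx":0,"ry":0,"rz":0,"dx":0,"dy":0,"dz":20,"gripper":1},
    {"rx":0,"ry":0,"rz":0,"dx":0,"dy":0,"dz":8,"gripper":1},
    {"rx":0,"ry":0,"rz":0,"dx":0,"dy":0,"dz":0,"gripper":1},
    {"rx":0,"ry":0,"rz":0,"dx":0,"dy":0,"dz":0,"gripper":-1},
    {"rx":0,"ry":0,"rz":0,"dx":0,"dy":0,"dz":0,"gripper":-1},
    {"rx":0,"ry":0,"rz":0,"dx":0,"dy":0,"dz":0,"gripper":-1},
    {"rx":0,"ry":0,"rz":0,"dx":0,"dy":0,"dz":0,"gripper":-1},
    {"rx":0,"ry":0,"rz":0,"dx":0,"dy":0,"dz":0,"gripper":-1},
    {"rx":0,"ry":0,"rz":0,"dx":0,"dy":0,"dz":0,"gripper":-1}
  ]
}}

```text
clock: 18.25
tcp_pos: [0.4564, 0.3135, 0.0436]
orientation: [2.34, 2.096, 0.002]
contact_force: [-1.2, -1.2, 6.4]
grip_width: 0.0353
gripper_force: 31.3
```

>>> {"fn": "step_arm", "kwargs": {
  "moves": [
    {"rx":0,"ry":0,"rz":0,"dx":0,"dy":0,"dz":-8,"gripper":-1},
    {"rx":0,"ry":0,"rz":0,"dx":0,"dy":0,"dz":-30,"gripper":-1},
    {"rx":0,"ry":0,"rz":0,"dx":0,"dy":0,"dz":-50,"gripper":-1},
    {"rx":0,"ry":0,"rz":0,"dx":0,"dy":0,"dz":-50,"gripper":-1},
    {"rx":0,"ry":0,"rz":0,"dx":0,"dy":0,"dz":-40,"gripper":-1},
    {"rx":0,"ry":0,"rz":0,"dx":0,"dy":0,"dz":-12,"gripper":-1}
  ]
}}

```text
clock: 19.0
tcp_pos: [0.4568, 0.3139, 0.2356]
orientation: [2.34, 2.095, 0.007]
contact_force: [-0.1, 0.2, -2.4]
grip_width: 0.0355
gripper_force: 30.6
```

```bash
python3 -c "
from h import *
p,C,o=cur();print(p)
plan(p,83.6,(.657,-.158,.22),86.7,11)"
```

```text
[0.45682152 0.31390951 0.23556219]
rz -0.3 d -41 23 1
rz -0.3 d -41 23 1
rz -0.3 d -41 22 1
rz -0.3 d -41 22 1
rz -0.3 d -41 22 1
rz -0.3 d -41 22 1
rz -0.3 d -41 22 1
rz -0.3 d -41 21 1
rz -0.3 d -42 21 1
rz -0.3 d -42 21 1
rz -0.3 d -42 21 1
```

>>> {"fn": "step_arm", "kwargs": {
  "moves": [
    {"rx":0,"ry":0,"rz":0,"dx":-20,"dy":11,"dz":0,"gripper":-1},
    {"rx":0,"ry":0,"rz":-0.3,"dx":-41,"dy":22,"dz":1,"gripper":-1},
    {"rx":0,"ry":0,"rz":-0.3,"dx":-41,"dy":22,"dz":1,"gripper":-1},
    {"rx":0,"ry":0,"rz":-0.3,"dx":-41,"dy":22,"dz":1,"gripper":-1},
    {"rx":0,"ry":0,"rz":-0.3,"dx":-41,"dy":22,"dz":1,"gripper":-1},
    {"rx":0,"ry":0,"rz":-0.3,"dx":-41,"dy":22,"dz":1,"gripper":-1},
    {"rx":0,"ry":0,"rz":-0.3,"dx":-41,"dy":22,"dz":2,"gripper":-1},
    {"rx":0,"ry":0,"rz":-0.3,"dx":-41,"dy":21,"dz":2,"gripper":-1},
    {"rx":0,"ry":0,"rz":-0.3,"dx":-41,"dy":21,"dz":2,"gripper":-1},
    {"rx":0,"ry":0,"rz":-0.3,"dx":-42,"dy":21,"dz":2,"gripper":-1},
    {"rx":0,"ry":0,"rz":-0.3,"dx":-42,"dy":21,"dz":2,"gripper":-1},
    {"rx":0,"ry":0,"rz":0,"dx":-24,"dy":12,"dz":1,"gripper":-1},
    {"rx":0,"ry":0,"rz":0,"dx":0,"dy":0,"dz":0,"gripper":-1},
    {"rx":0,"ry":0,"rz":0,"dx":0,"dy":0,"dz":0,"gripper":-1}
  ]
}}

```text
clock: 20.75
tcp_pos: [0.6542, -0.1604, 0.2156]
orientation: [-2.282, -2.156, 0.001]
contact_force: [-0.5, 0.9, -1.2]
grip_width: 0.0355
gripper_force: 30.6
```

```bash
python3 - <<'E'
from h import *
p,C,o=cur();c=cam('wrist');W=r.grab_frame('wrist')
m=cv2.inRange(cv2.cvtColor(W,cv2.COLOR_BGR2HSV),(105,120,60),(125,255,255))
k,l,st,ce=cv2.connectedComponentsWithStats(m);i=1+np.argmax(st[1:,4]);x,y,w,h,_=st[i]
print(st[i],onz(c,[(x,y),(x+w,y),(x,y+h),(x+w,y+h)],.064).round(3))
for q in((.657,-.158,.0475),):print(C.inv().apply(np.array(q)-p)*1000,p,o['contact_force'])
E
```

```text
[  206   140   271   175 34198] [[ 0.581 -0.091  0.064]
 [ 0.764 -0.102  0.064]
 [ 0.563 -0.22   0.064]
 [ 0.771 -0.232  0.064]]
[  2.33012178   3.03686366 168.1034314 ] [ 0.65420926 -0.1603712   0.21560712] [-0.54718065  0.85183306 -1.15026502]
```

>>> {"fn": "step_arm", "kwargs": {
  "moves": [
    {"rx":0,"ry":0,"rz":0,"dx":0,"dy":4,"dz":20,"gripper":-1},
    {"rx":0,"ry":0,"rz":0,"dx":0,"dy":4,"dz":40,"gripper":-1},
    {"rx":0,"ry":0,"rz":0,"dx":0,"dy":0,"dz":45,"gripper":-1},
    {"rx":0,"ry":0,"rz":0,"dx":0,"dy":0,"dz":35,"gripper":-1},
    {"rx":0,"ry":0,"rz":0,"dx":0,"dy":0,"dz":15,"gripper":-1},
    {"rx":0,"ry":0,"rz":0,"dx":0,"dy":0,"dz":8,"gripper":-1},
    {"rx":0,"ry":0,"rz":0,"dx":0,"dy":0,"dz":4,"gripper":-1},
    {"rx":0,"ry":0,"rz":0,"dx":0,"dy":0,"dz":0,"gripper":-1},
    {"rx":0,"ry":0,"rz":0,"dx":0,"dy":0,"dz":0,"gripper":-1}
  ]
}}

```text
clock: 21.92
tcp_pos: [0.6636, -0.1623, 0.051]
orientation: [2.284, 2.155, 0.002]
contact_force: [0.6, -0.7, -1.7]
grip_width: 0.0357
gripper_force: 30.5
```

>>> {"fn": "step_arm", "kwargs": {
  "moves": [
    {"rx":0,"ry":0,"rz":0,"dx":0,"dy":0,"dz":2,"gripper":-1},
    {"rx":0,"ry":0,"rz":0,"dx":0,"dy":0,"dz":0,"gripper":-1},
    {"rx":0,"ry":0,"rz":0,"dx":0,"dy":0,"dz":0,"gripper":0.3},
    {"rx":0,"ry":0,"rz":0,"dx":0,"dy":0,"dz":0,"gripper":0.7},
    {"rx":0,"ry":0,"rz":0,"dx":0,"dy":0,"dz":0,"gripper":0.7},
    {"rx":0,"ry":0,"rz":0,"dx":0,"dy":0,"dz":0,"gripper":0.7},
    {"rx":0,"ry":0,"rz":0,"dx":0,"dy":0,"dz":-15,"gripper":0.7},
    {"rx":0,"ry":0,"rz":0,"dx":0,"dy":0,"dz":-35,"gripper":0.7},
    {"rx":0,"ry":0,"rz":0,"dx":0,"dy":0,"dz":-50,"gripper":0.7},
    {"rx":0,"ry":0,"rz":0,"dx":0,"dy":0,"dz":-50,"gripper":0.7},
    {"rx":0,"ry":0,"rz":0,"dx":0,"dy":0,"dz":-40,"gripper":0.7},
    {"rx":0,"ry":0,"rz":0,"dx":0,"dy":-10,"dz":-20,"gripper":0.7},
    {"rx":0,"ry":0,"rz":0,"dx":0,"dy":-20,"dz":0,"gripper":0.7},
    {"rx":0,"ry":0,"rz":0,"dx":0,"dy":0,"dz":0,"gripper":0.7},
    {"rx":0,"ry":0,"rz":0,"dx":0,"dy":0,"dz":0,"gripper":0.7}
  ]
}}

```text
clock: 23.8
tcp_pos: [0.6327, -0.1605, 0.2574]
orientation: [-2.284, -2.156, 0.001]
contact_force: [-0.2, -0.3, -0.2]
grip_width: 0.0725
gripper_force: 0.0
```

```bash
python3 - <<'E'
from h import *
W=r.grab_frame('wrist');S=r.grab_frame('scene')
cv2.imwrite('pics/fin.png',np.hstack([cv2.resize(W,(400,300)),cv2.resize(S,(400,300))]))
print(cur()[2]['contact_force'])
E
```

```text
[0.10081676 0.28477451 0.99449794]
```

View pics/fin.png

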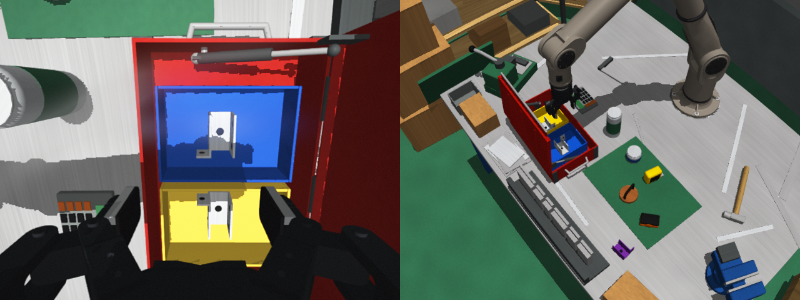

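Both brackets stand upright: the right-hand one in the blue bin at (220,132), the left-hand one in the yellow at (220,208). The lid is open, the bystanders are in place and the gripper is clear.

```bash
python3 -c "
from bench import r
print(r.hand_in())"
```

```text
the job is handed in; nothing more can be done
None
```

I handed the job in at about 24 s, with the lid open on its struts, the left-hand bracket upright in the yellow bin, the right-hand one upright in the blue bin, and nothing else on the bench visibly moved in the last pictures; the hand-in returned no verdict.

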